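Set up the drop-front packing flap at the nursery till

ROBOT

A 6-joint arm with a two-finger parallel gripper is mounted at the origin on the work surface. World frame = base frame: x ahead of the robot, y to its left, z up, the work surface at z = 0. Lengths are in m, angles in rad, forces in N, time in s.
With the tool pointing down it reaches from about 0.375 to 0.975 m from the base axis. Payload 3.8 kg.
Tool frame: the origin (TCP) lies on the centre line of the jaws, within the pads' length; the fingertips stand 8 mm ahead of it and the grasp point (between the pads) lies 11 mm behind it (manip.tip_reach is the distance from the TCP to the fingertips, in m); z points along the fingers, x is the direction in which the jaws open and shut, and the axes are right-handed (so a half turn about z gives the same grasp; the last joint's range is limited). The gripper opens to 88 mm and grips with 3 to 60 N. Pads are 18 mm wide; open, the fingers measure 123 mm over their backs; the gripper's body (75 mm by 187 mm) begins 45 mm behind the grasp point.
Start: joints at [-1.141, 0.264, 1.604, -0, 1.274, -0.037], TCP at [0.304, -0.603, 0.247] pointing down, gripper open.
Joint ranges: [-2.63, 2.63], [-0.94, 2.18], [0.31, 2.57], [-1.31, 4.45], [0, 2.66], [-2.55, 2.55]. Speed limits (rad/s): [2.57, 2.57, 3.14, 3.14, 3.14, 3.14].

INTERFACE

Orientations are given as a rotation vector (axis times angle).
In Python, from cell import manip gives the robot as it stands. The module is installed in compiled form; this text tells all that it offers.
- The arm moves only by the shell command python3 -m creep 'ROWS' [OPENING] [FORCE]. ROWS is text: rows parted by semicolons, each of 6 numbers parted by spaces: the shift along the world's x, y, z normalised to -1 to 1, where 1 is 0.5 m, then the turn, a rotation vector about the world's x, y, z normalised to -1 to 1, where 1 is pi/2 rad. A call has 1 to 12 rows; each row is the pose to reach, as a shift and turn from the pose commanded when the call began; what a row does not reach only later rows make up. A row lasts 1/12 s, in which the tool goes at most 41.7 mm and 7.16 degrees, less where a joint would pass 70% of its speed; a pose out of reach is approached as far as the arm can. A call with a number of a shift or a turn outside -1 to 1 is refused whole. A call with a gripper value outside its range is refused whole. OPENING is the opening, from -1 (shut) to 1 (fully open), set as the call begins (- or left out, the last holds). The fingers move at their own pace and stop on an object; FORCE is the grip in N (left out, the last holds). Time passes only in rows, so rows that repeat a pose let the fingers close. It gives the time, the measured TCP pose, the force and the opening at its end, in the units of the state.
- manip.observe(): the state, without advancing time (a new reading comes with each control period).
- manip.snapshot(name): name is "scene" or "side" or "wrist"; returns a dict with "color" (400x640x3 uint8, red, green, blue), "depth" (400x640 float32, m along the optical axis (not along the pixel's ray), 0 where there is no reading), "fx", "fy", "cx", "cy" (pixels), "eye" and "orientation" of the camera in the world. Camera axes: x right, y up, looking along -z (the intrinsics and any distortion apply to the point x, -y, -z); pixel columns grow to the right and rows downward; lengths in m; the calibration is good to about 2 mm. A picture is of the moment at which its call begins.
- manip.hand_in(): hands the job in, once; it reports no verdict.
The state is a dict: "t": time; "q": joint angles; "joint_velocities": joint speeds; "effort": joint torques, N m; "tool_pos": TCP position; "tcp_rot": TCP orientation; "force": force on the tool from outside, world axes, zero at the start; "ft_torque": the same for the moment, N m; "gripper_width": finger opening in m.
Only numpy, scipy, OpenCV 4.12 (cv2) and the standard library are available. Lean on these libraries where they do the work, as an engineer would, in place of code of your own. Each camera call takes 0.05 s, during which the arm holds its last target.

TASK

Set up the packing shelf on the white counter caddy: pull both slide-out supports all the way out, towards the robot, by their green T-shaped pulls, and only then bring the wooden flap over and lower it gently until it lies level on the two supports. Leave the pots, the bottle and the other things on and around the caddy where they are.

Things in the scene. Friction and masses are not known exactly. Their poses are not given: they have to be found in the camera images.
- caddy: White counter-top caddy, 223 mm deep, 400 mm wide, 267 mm high to its flat top board, fixed. Origin: on the table, straight below the middle of the flap's hinge. x points from the front (robot side) into the caddy, y to the left seen from the robot, z up. Front face below the hinge at x = +13 mm; top board from x = 83 to 223 mm.
- hinge_mid (a point): Fixed point: middle of the flap's hinge axis, 140 mm above the table. The axis runs along the caddy's y.
- flap (a joint): Wooden drop-front flap, 175 mm from hinge axis to free edge, 360 mm wide, 14 mm thick (7 mm either side of the hinge axis), 0.5 kg. Angle, rad: 0 = closed, leaning 0.25 back from upright, away from the robot; 1.82 = level, free edge towards the robot, on the supports; it sags to 2.12 without them. Starts at 0 to 0.12. Stiff friction hinges (about 0.7 N m) hold it wherever it is left.
- flap_edge (a point): Middle of the flap's free edge (aluminium strip), in the middle of its thickness, 175 mm from the hinge axis. No handle: closed, the edge stands about 43 mm above the caddy's top board with free space behind it, so it can be pushed over from behind and then pressed down from above.
- support_left (a joint): Left slide-out support, a wooden bar 26 mm wide and 36 mm high whose top is 132.5 mm above the table, 155 mm to the left (+y of the caddy) of the middle. Value in m: 0 = fully in, 0.10 = fully out towards the robot (caddy -x), at a stop. Slides with about 3 N of friction and stays where it is left; it starts between 0 and 0.02.
- support_right (a joint): Right slide-out support, like the left one, 155 mm to the right (-y of the caddy) of the middle.
- pull_left (a point): Centre of the cross bar of the left support's green T-shaped pull, 105 mm above the table. Cross bar: 76 mm along the caddy's y, 12 mm thick, 24 mm high. A stem 14 mm wide and high leads 70 mm back to the support at the same height; the space either side of the stem is open from above. Support fully in: cross bar centre 76 mm in front of the hinge axis.
- pull_right (a point): The same point of the right support's green pull.
- cactus: Bystander: round cactus in a clay pot, 74 mm wide, 99 mm high, on the caddy's top on the right. Origin under its foot.
- seed_tin: Bystander: yellow-labelled tin, 60 mm across, 70 mm high, on the caddy's top on the left. Origin under its foot.
- clay_pot: Bystander: empty clay pot, 74 mm across, 62 mm high, on the table in front of the caddy between the supports, under where the flap comes to lie. Origin under its foot.
- trowel: Bystander: hand trowel about 290 mm long lying on the table, on the right. Origin near its middle, on the table.
- feed_bottle: Bystander: white bottle with green label, 66 mm across, 170 mm high, on the right. Origin under its foot.
- mug: Bystander: blue mug, 80 mm across, 90 mm high, on the right. Origin under its foot.
- pot_tray: Bystander: empty black tray, 160 x 220 x 50 mm, on the left. Origin under its middle.

How it is judged:
On the way, in this order (a step that is already met when the one before it is completed fails the run):
1. both supports are pulled out (within 10 mm of their stops) with the flap still up (value of joint each of support_left, support_right above 0.09 m and value of joint flap below 0.9 rad), for 0.2 s.
2. the flap is down, level on the supports (value of joint each of support_left, support_right above 0.09 m and value of joint flap above 1.77 rad), for 0.2 s.
At the end, for the whole second after the job is handed in: Both supports are within 10 mm of fully out, the flap lies on them within 0.05 rad of level, and everything is at rest (all of step 2 and value of joint flap below 1.87 rad and velocity of joint flap between -0.05 and 0.05 rad/s and velocity of joint support_left between -0.05 and 0.05 m/s and velocity of joint support_right between -0.05 and 0.05 m/s); the robot touches nothing.
It fails at once if the flap is brought well forward (beyond 0.9 rad) while a support is not pulled out (value of joint flap above 0.9 rad and value of joint any of support_left, support_right below 0.08 m).
It fails at once if the flap is slammed (faster than 2.5 rad/s) (velocity of joint flap above 2.5 rad/s).
It fails at once if a bystander is moved by more than 30 mm (distance of any of cactus, seed_tin, clay_pot, trowel, feed_bottle, mug, pot_tray from where it was at the start of the episode above 0.03 m).
It also fails if it takes over 54 s, if anything falls off the work surface, if the arm or the gripper's body presses on something with over 40 N, if the wrist force passes 120 N, or if a joint passes its speed limit or range.

## Working session

There is one attempt and no reset: what is moved stays moved. The work goes in short steps, Python scripts to look and compute and a shell command to move; the robot and the scene stay as the last step left them, time stands still between calls to the robot, and variables do not carry over. Pictures are saved under pics/ and viewed, and the job is handed in when it is done.

```bash
mkdir -p pics; cat > h.py <<'E'
import numpy as np, cv2
from scipy.spatial.transform import Rotation as R
from cell import manip
def snap(n,f):
    s=manip.snapshot(n); cv2.imwrite('pics/'+f,s['color'][:,:,::-1]); np.savez('pics/'+f[:-4]+'.npz',**s); return s
def rot(s):
    o=np.array(s['orientation'],float)
    if o.shape==(3,3): return o
    return R.from_rotvec(o).as_matrix() if o.size==3 else R.from_quat(o).as_matrix()
def pts(s):
    d=s['depth']; v,u=np.mgrid[:d.shape[0],:d.shape[1]]
    x=(u-s['cx'])/s['fx']*d; y=(v-s['cy'])/s['fy']*d
    return np.stack([x,-y,-d],-1)@rot(s).T+np.array(s['eye'])
E
python3 - <<'E'
from h import *
for n in ['scene','side','wrist']:
    s=snap(n,n+'0.png'); print(n,{k:np.round(np.array(v),3).tolist() for k,v in s.items() if k not in('color','depth')}, (s['depth']>0).mean())
print(manip.observe())
E
```

```text
scene {'fx': 508.207, 'fy': 508.207, 'cx': 309.371, 'cy': 200.838, 'eye': [1.219, -0.902, 1.351], 'orientation': [0.754, 0.246, 0.572]} 0.99597265625
side {'fx': 513.599, 'fy': 513.599, 'cx': 316.275, 'cy': 195.558, 'eye': [-0.209, -0.872, 1.361], 'orientation': [0.759, -0.284, -0.673]} 0.99585546875
wrist {'fx': 342.891, 'fy': 342.891, 'cx': 321.334, 'cy': 199.512, 'eye': [0.376, -0.566, 0.383], 'orientation': [-0.284, 0.178, -1.093]} 0.99600390625
{'t': 0.15, 'q': array([-1.14090321e+00,  2.64593741e-01,  1.60503748e+00, -3.85240066e-06,
        1.27366713e+00, -3.68673378e-02]), 'joint_velocities': array([-0.00137188, -0.00177911, -0.00464957,  0.00085787,  0.00046427,
       -0.00162623]), 'effort': array([-1.43685378e-03, -5.02849495e+01, -3.57470119e+01,  7.28067616e-02,
        2.49924324e-02, -9.12209794e-05]), 'tool_pos': array([ 0.30354867, -0.60231758,  0.24567712]), 'tcp_rot': array([-2.67416192e+00,  1.64697447e+00,  2.23053610e-03]), 'force': array([-0.01378674,  0.3146119 , -0.21239702]), 'ft_torque': array([-0.02564965,  0.03150991,  0.02830926]), 'gripper_width': 0.08827628276541377}
```

View pics/scene0.png

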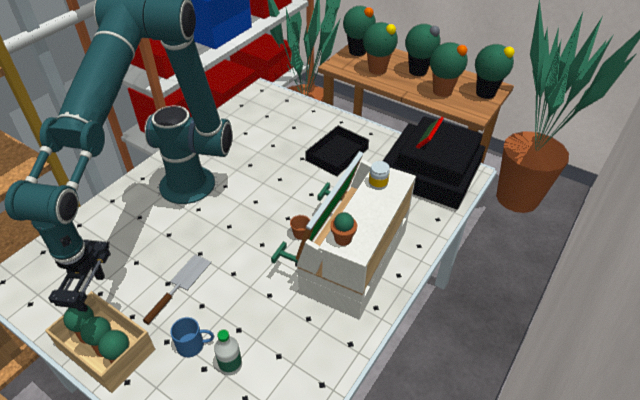

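View pics/side0.png

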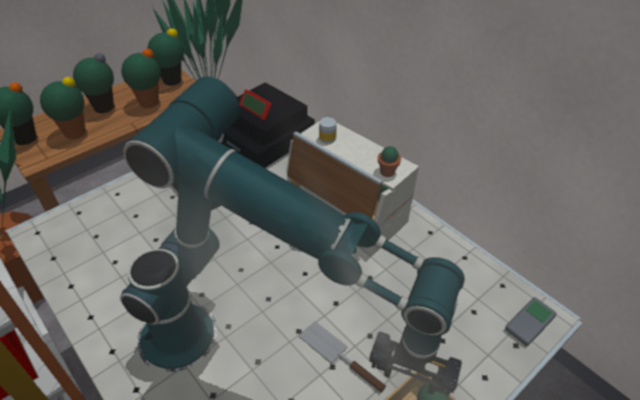

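View pics/wrist0.png

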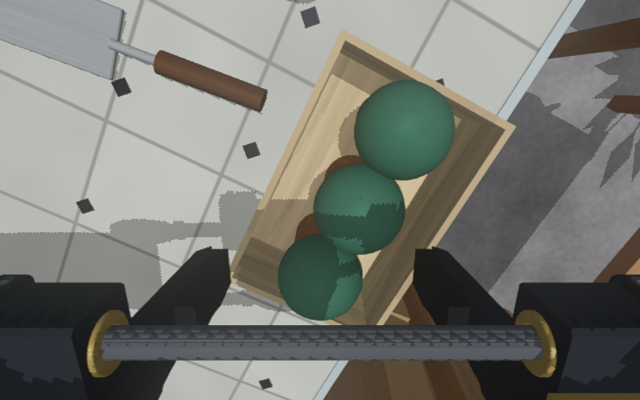

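The scene view shows the caddy around (360,225), with the green pulls at about (323,190) (left) and (283,253) (right). The side view is partly blocked by the arm.

```bash
python3 - <<'E'
from h import *
s=dict(np.load('pics/scene0.npz')); P=pts(s)
c=s['color'].astype(int)
def at(u,v): print((u,v),np.round(P[v,u],4),c[v,u])
for u,v in [(323,190),(283,253),(370,205),(340,150),(301,228),(362,156),(312,240),(344,220),(378,170),(190,335),(226,345),(190,265)]: at(u,v)
x,y,z=P[...,0],P[...,1],P[...,2]
top=(abs(z-.267)<.004)&(c.min(-1)>140); top[:140]=0; top[320:]=0
n,l,st,_=cv2.connectedComponentsWithStats(top.astype(np.uint8)); k=1+st[1:,4].argmax(); print(st[k])
t=P[l==k]; r=cv2.minAreaRect(t[:,:2].astype(np.float32)*1000); print(r,np.round(cv2.boxPoints(r))) 
g=(c[...,1]>c[...,0]+25)&(c[...,1]>c[...,2]+5)&(z>.06)&(z<.13)
n,l,st,ce=cv2.connectedComponentsWithStats(g.astype(np.uint8))
for k in range(1,n):
    if st[k,4]>15: 
        q=P[l==k]; print(st[k],ce[k].round(),q.min(0).round(3),q.max(0).round(3))
E
```

```text
(323, 190) [0.5217 0.1658 0.1206] [ 46 110  85]
(283, 253) [ 0.5718 -0.1337  0.1142] [ 49 116  90]
(370, 205) [0.7555 0.0649 0.266 ] [233 235 227]
(340, 150) [0.3809 0.5061 0.003 ] [30 26 32]
(301, 228) [0.5    0.0601 0.0062] [151  84  50]
(362, 156) [ 0.4715  0.5324 -0.0048] [176 174 165]
(312, 240) [ 0.6314 -0.0607  0.1452] [115 106  95]
(344, 220) [ 0.7663 -0.105   0.3591] [ 53 119  88]
(378, 170) [0.732  0.1428 0.3362] [202 217 222]
(190, 335) [ 0.4746 -0.4709  0.0066] [ 75 122 169]
(226, 345) [ 0.6442 -0.4792  0.1337] [160 169 161]
(190, 265) [ 0.2913 -0.2823  0.0071] [164 169 174]
[ 319  168   96   99 3315]
((764.4675903320312, 50.539398193359375), (141.16387939453125, 403.7416076660156), 7.188559055328369) [[ 669.  242.]
 [ 720. -159.]
 [ 860. -141.]
 [ 809.  260.]]
[321  22  15  23 204] [328.  34.] [-0.184  1.127  0.06 ] [-0.057  1.208  0.13 ]
[274  24   8  12  54] [278.  30.] [-0.378  1.046  0.06 ] [-0.343  1.085  0.127]
[287  27  11  25 129] [292.  37.] [-0.313  0.965  0.06 ] [-0.184  1.088  0.13 ]
[308  29  12  14  86] [313.  35.] [-0.197  1.08   0.061] [-0.137  1.136  0.1
[... 291 characters left out ...]
.28  0.13 ]
[559  47  17  20 205] [567.  56.] [0.932 1.579 0.06 ] [0.993 1.655 0.13 ]
[532  48  48  50 663] [553.  75.] [0.849 1.283 0.06 ] [1.057 1.593 0.13 ]
[432  66  33  12 177] [447.  72.] [0.479 1.109 0.084] [0.613 1.194 0.13 ]
[477  68  33  13 190] [492.  74.] [0.66  1.207 0.081] [0.79  1.286 0.13 ]
[588  76  21  23 241] [597.  89.] [1.121 1.358 0.06 ] [1.19  1.485 0.13 ]
[318 183  13  17  95] [324. 191.] [0.507 0.135 0.1  ] [0.542 0.209 0.124]
[272 242  25  21 189] [283. 253.] [ 0.544 -0.172  0.097] [ 0.621 -0.096  0.122]
[  64  307   64   52 1028] [ 97. 334.] [ 0.204 -0.678  0.083] [ 0.416 -0.605  0.13 ]
[218 355  22  11  67] [230. 362.] [ 0.628 -0.506  0.06 ] [ 0.668 -0.459  0.084]
```

```bash
python3 - <<'E'
from h import *
im=cv2.imread('pics/scene0.png')[130:330,230:430]; cv2.imwrite('pics/z0.png',cv2.resize(im,(600,600),interpolation=cv2.INTER_CUBIC))
E
```

```text
(no output)
```

View pics/z0.png

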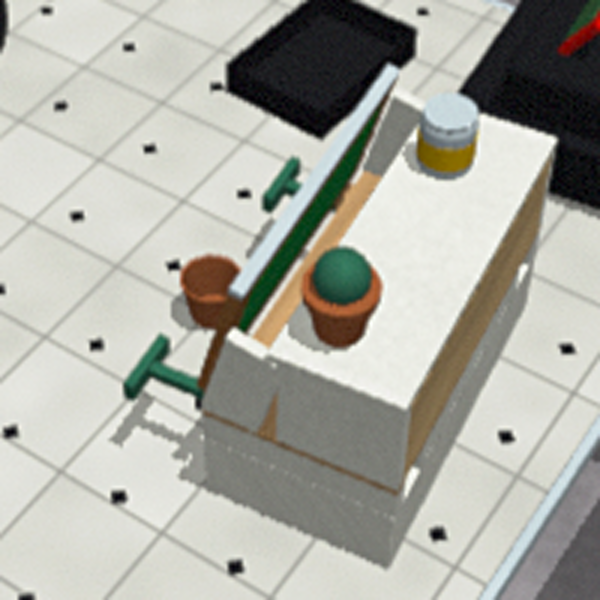

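```bash
cat >> h.py <<'E'
YAW=np.deg2rad(7.19); CX=np.array([np.cos(YAW),np.sin(YAW)]); CY=np.array([-CX[1],CX[0]])
O=np.array([.7645,.0505])-.153*CX
def cad(p):
    p=np.asarray(p); d=p[...,:2]-O; return np.concatenate([(d@CX)[...,None],(d@CY)[...,None],p[...,2:3]],-1)
def wor(c): return np.r_[O+c[0]*CX+c[1]*CY,c[2]]
def plan(target,yawjaw=None):
    o=manip.observe(); p=o['tool_pos']; Rm=R.from_rotvec(o['tcp_rot']); 
    d=np.array(target)-p; print('tcp',p.round(4),'cad',cad(p).round(4),'shift norm',(d/.5).round(4))
    if yawjaw is not None:
        z=np.array([0,0,-1.]); best=None
        for sgn in(1,-1):
            x=sgn*np.r_[yawjaw,0]; T=R.from_matrix(np.c_[x,np.cross(z,x),z]); t=(T*Rm.inv()).as_rotvec(); print('turn norm',(t/(np.pi/2)).round(4),'deg',np.rad2deg(t).round(1))
E
python3 - <<'E'
from h import *
s=dict(np.load('pics/scene0.npz')); P=pts(s); C=cad(P); c=s['color'].astype(int)
print('O',O)
x,y,z=C[...,0],C[...,1],C[...,2]
g=(c[...,1]>c[...,0]+25)&(c[...,1]>c[...,2]+5)&(z>.06)&(z<.13)
n,l,st,ce=cv2.connectedComponentsWithStats(g.astype(np.uint8))
for k in range(1,n):
    if 240>st[k,1]>=180 or 240<st[k,1]<250:
        q=C[l==k]; t=q[q[:,2]>.113]; print(st[k],'all',q.min(0).round(3),q.max(0).round(3),'top',np.median(t,0).round(3)); 
        b=t[t[:,0]<t[:,0].min()+.02]; print(np.percentile(b,[5,50,95],0).round(3))
# flap edge: highest light points x<0.08
e=(z>.29)&(z<.33)&(x<.075)&(x>-.05)&(abs(y)<.2)&(c.min(-1)>120)
q=C[e]; print('edge',len(q),np.percentile(q,[3,50,97],0).round(4))
for u,v in [(344,220),(378,170),(300,225)]: print(C[v,u].round(3))
cac=(z>.28)&(x>.08)&(x<.23)&(abs(y)<.2)
q=C[cac]; print('tall on top: y sorted', [ (q[m].min(0).round(3),q[m].max(0).round(3)) for m in (q[:,1]<0,q[:,1]>0)])
o=manip.observe(); print(R.from_rotvec(o['tcp_rot']).as_matrix().round(3))
plan(wor([-.05,-.155,.25]),CY)
E
```

```text
O [0.61270311 0.03135051]
[318 183  13  17  95] all [-0.084  0.113  0.1  ] [-0.052  0.189  0.124] top [-0.074  0.15   0.117]
[[-0.081  0.118  0.113]
 [-0.075  0.15   0.118]
 [-0.069  0.184  0.123]]
[272 242  25  21 189] all [-0.087 -0.196  0.097] [-0.013 -0.119  0.122] top [-0.076 -0.157  0.116]
[[-0.084 -0.189  0.114]
 [-0.079 -0.157  0.117]
 [-0.072 -0.125  0.12 ]]
edge 490 [[ 0.0349 -0.1709  0.3027]
 [ 0.0421 -0.0208  0.3097]
 [ 0.0487  0.1683  0.3151]]
[ 0.135 -0.155  0.359]
[0.132 0.096 0.336]
[-0.112  0.042  0.02 ]
tall on top: y sorted [(array([ 0.092, -0.181,  0.28 ]), array([ 0.167, -0.111,  0.37 ])), (array([0.102, 0.076, 0.28 ]), array([0.162, 0.143, 0.342]))]
[[ 0.45  -0.893 -0.001]
 [-0.893 -0.45   0.002]
 [-0.002 -0.    -1.   ]]
tcp [ 0.3035 -0.6023  0.2457] cad [-0.386  -0.59    0.2457] shift norm [0.5579 0.9473 0.0086]
turn norm [ 4.0000e-04 -1.5000e-03  1.7827e+00] deg [ 0.000e+00 -1.000e-01  1.604e+02]
turn norm [-0.0011 -0.0003 -0.2173] deg [ -0.1  -0.  -19.6]
```

```bash
python3 - <<'E'
from h import *
plan(wor([-.056,-.158,.25]),CY)
E
python3 -m creep '0.55 0.94 0.01 0 0 -0.217;0.55 0.94 0.01 0 0 -0.217;0.55 0.94 0.01 0 0 -0.217;0.55 0.94 0.01 0 0 -0.217;0.55 0.94 0.01 0 0 -0.217;0.55 0.94 0.01 0 0 -0.217;0.55 0.94 0.01 0 0 -0.217;0.55 0.94 0.01 0 0 -0.217;0.55 0.94 0.01 0 0 -0.217;0.55 0.94 0.01 0 0 -0.217;0.55 0.94 0.01 0 0 -0.217;0.55 0.94 0.01 0 0 -0.217' 1 30
python3 - <<'E'
from h import *
plan(wor([-.056,-.158,.2]),CY)
E
```

```text
tcp [ 0.3035 -0.6023  0.2457] cad [-0.386  -0.59    0.2457] shift norm [0.5467 0.9398 0.0086]
turn norm [ 4.0000e-04 -1.5000e-03  1.7827e+00] deg [ 0.000e+00 -1.000e-01  1.604e+02]
turn norm [-0.0011 -0.0003 -0.2173] deg [ -0.1  -0.  -19.6]
t: 1.15
tool_pos: [0.5567, -0.1692, 0.2512]
tcp_rot: [2.357, -2.077, -0.0]
force: [1.3, -1.2, -0.3]
gripper_width: 0.088
tcp [ 0.5567 -0.1692  0.2512] cad [-0.0807 -0.192   0.2512] shift norm [ 0.0404  0.0736 -0.1023]
turn norm [2.0000e-04 0.0000e+00 1.9997e+00] deg [  0.   0. 180.]
turn norm [ 0.     -0.0001 -0.0003] deg [ 0. -0. -0.]
```

```bash

python3 -m creep '0.035 0.06 -0.05 0 0 0;0.035 0.06 -0.1 0 0 0;0.035 0.06 -0.1 0 0 0;0.035 0.06 -0.1 0 0 0'
python3 - <<'E'
from h import *
snap('wrist','w1.png');snap('scene','s1.png')
im=cv2.imread('pics/s1.png')[130:330,200:400]; cv2.imwrite('pics/z1.png',cv2.resize(im,(600,600),interpolation=cv2.INTER_CUBIC))
plan(wor([-.056,-.158,.094]),CY)
E
```

```text
t: 1.48
tool_pos: [0.5721, -0.1404, 0.1992]
tcp_rot: [2.356, -2.074, -0.007]
force: [0.1, -0.2, 0.2]
gripper_width: 0.0882
tcp [ 0.5739 -0.1421  0.2023] cad [-0.0603 -0.1673  0.2023] shift norm [ 0.0061  0.0194 -0.2165]
turn norm [ 7.0000e-04 -5.0000e-04 -1.9997e+00] deg [ 1.0e-01 -0.0e+00 -1.8e+02]
turn norm [0.0003 0.0004 0.0003] deg [0. 0. 0.]
```

View pics/w1.png

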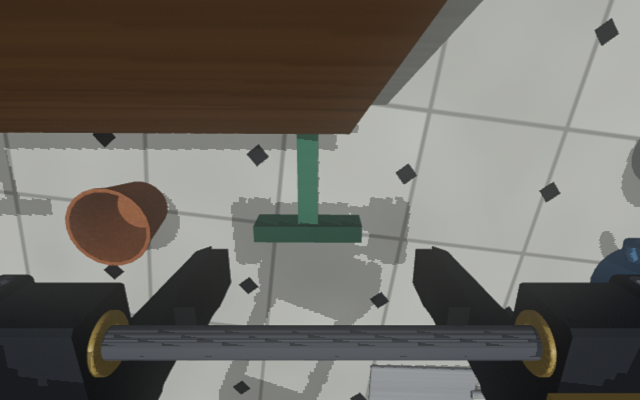

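View pics/z1.png

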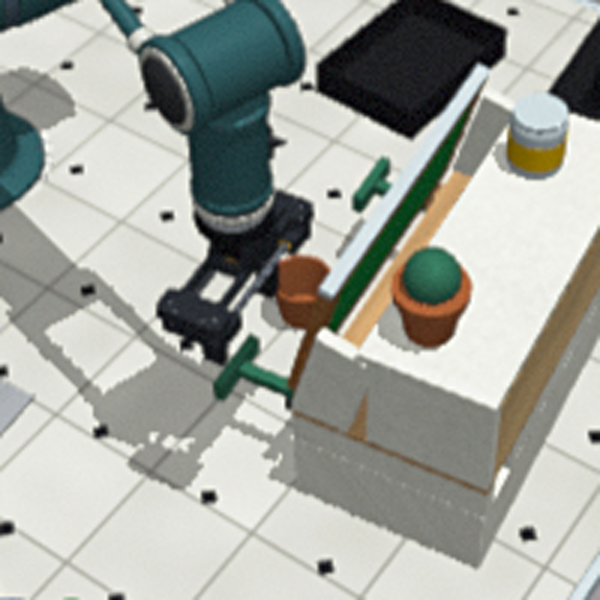

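```bash
python3 - <<'E'
from h import *
s=dict(np.load('pics/w1.npz')); C=cad(pts(s)); c=s['color'].astype(int)
g=(c[...,1]>c[...,0]+20)&(c[...,1]>c[...,2]+5)&(C[...,2]>.06)&(C[...,2]<.13)
g[:135]=0
q=C[g]; print(len(q),q.min(0).round(3),q.max(0).round(3))
t=q[q[:,2]>.112]; print('bar top',t.min(0).round(3),np.median(t,0).round(3),t.max(0).round(3))
st=q[(q[:,0]>-.055)]; print('stem',np.percentile(st,[3,50,97],0).round(3))
f=C[20:115,100:300].reshape(-1,3); print('flap',f.min(0).round(3),f.max(0).round(3))
E
```

```text
3429 [-0.085 -0.193  0.095] [-0.011 -0.118  0.119]
bar top [-0.085 -0.193  0.112] [-0.076 -0.156  0.117] [-0.011 -0.118  0.119]
stem [[-0.054 -0.162  0.111]
 [-0.032 -0.156  0.112]
 [-0.012 -0.149  0.113]]
flap [ 0.009 -0.166  0.205] [ 0.028 -0.083  0.337]
```

```bash
python3 - <<'E'
from h import *
plan(wor([-.054,-.156,.094]))
E
python3 -m creep '0.01 0.022 0 0 0 0;0.01 0.022 -0.06 0 0 0;0.01 0.022 -0.12 0 0 0;0.01 0.022 -0.17 0 0 0;0.01 0.022 -0.214 0 0 0;0.01 0.022 -0.214 0 0 0;0.01 0.022 -0.214 0 0 0'
python3 - <<'E'
from h import *
plan(wor([-.054,-.156,.094]),CY)
E
```

```text
tcp [ 0.5739 -0.1421  0.2023] cad [-0.0603 -0.1673  0.2023] shift norm [ 0.0096  0.0239 -0.2165]
t: 2.17
tool_pos: [0.5785, -0.1305, 0.0944]
tcp_rot: [2.355, -2.078, -0.002]
force: [1.1, -0.2, 0.6]
gripper_width: 0.088
tcp [ 0.5785 -0.1305  0.0944] cad [-0.0542 -0.1563  0.0944] shift norm [ 0.0003  0.0007 -0.0008]
turn norm [-1.0000e-03  4.0000e-04 -1.9995e+00] deg [-1.0e-01  0.0e+00 -1.8e+02]
turn norm [-0.0003 -0.0007  0.0005] deg [-0.  -0.1  0. ]
```

Positioned exactly; close on the stem.

```bash

python3 -m creep '0 0 0 0 0 0;0 0 0 0 0 0;0 0 0 0 0 0;0 0 0 0 0 0;0 0 0 0 0 0;0 0 0 0 0 0' -1 30
```

```text
t: 2.67
tool_pos: [0.5791, -0.1303, 0.0949]
tcp_rot: [-2.357, 2.077, -0.001]
force: [1.4, -0.7, 0.2]
gripper_width: 0.0499
```

```bash

python3 -m creep '0 0 0 0 0 0;0 0 0 0 0 0;0 0 0 0 0 0;0 0 0 0 0 0;0 0 0 0 0 0;0 0 0 0 0 0' -1 30
```

```text
t: 3.17
tool_pos: [0.5787, -0.1298, 0.0942]
tcp_rot: [-2.356, 2.077, 0.001]
force: [0.1, 2.1, -0.2]
gripper_width: 0.0137
```

```bash

python3 -m creep '-0.02 -0.0025 0 0 0 0;-0.045 -0.0057 0 0 0 0;-0.07 -0.0088 0 0 0 0;-0.095 -0.012 0 0 0 0;-0.12 -0.0151 0 0 0 0;-0.145 -0.0183 0 0 0 0;-0.17 -0.0214 0 0 0 0;-0.185 -0.0233 0 0 0 0;-0.192 -0.0242 0 0 0 0;-0.196 -0.0247 0 0 0 0;-0.196 -0.0247 0 0 0 0'
python3 - <<'E'
from h import *
plan(wor([-.054,-.156,.094]))
s=snap('wrist','w2.png'); C=cad(pts(s)); c=s['color'].astype(int)
g=(c[...,1]>c[...,0]+20)&(c[...,1]>c[...,2]+5)&(C[...,2]>.06)&(C[...,2]<.13)
g[:135]=0
q=C[g]; t=q[q[:,2]>.112]; print(len(t),np.percentile(t,[3,50,97],0).round(3))
E
```

```text
t: 4.08
tool_pos: [0.4827, -0.1416, 0.0943]
tcp_rot: [-2.352, 2.076, -0.005]
force: [10.8, 7.8, -8.7]
gripper_width: 0.0137
tcp [ 0.4827 -0.1416  0.0943] cad [-0.1507 -0.1553  0.0943] shift norm [ 0.192   0.0229 -0.0005]
2647 [[-0.181 -0.167  0.112]
 [-0.139 -0.155  0.112]
 [-0.108 -0.145  0.117]]
```

View pics/w2.png

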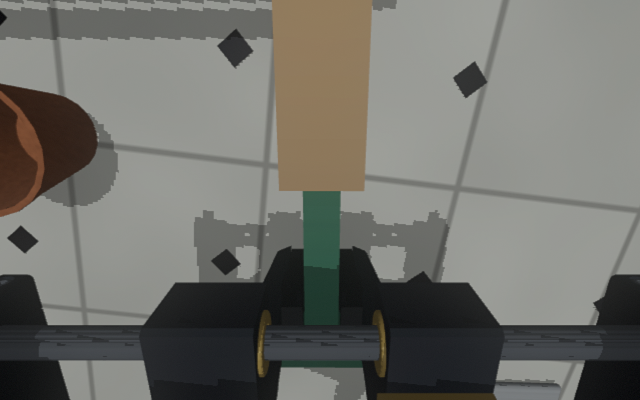

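The support is out about 97 mm and the force is rising. I'll pull a bit further to confirm it's at the stop.

```bash

python3 -m creep '-0.004 -0.0005 0 0 0 0;-0.008 -0.001 0 0 0 0;-0.008 -0.001 0 0 0 0;-0.008 -0.001 0 0 0 0'
```

```text
t: 4.47
tool_pos: [0.4825, -0.1417, 0.0944]
tcp_rot: [-2.347, 2.073, -0.013]
force: [22.3, 10.6, -17.7]
gripper_width: 0.0132
```

It didn't move and the force rose, so it's at the stop. Relax, open and lift.

```bash

python3 -m creep '0.01 0.001 0 0 0 0;0.01 0.001 0 0 0 0'
python3 -m creep '0 0 0 0 0 0;0 0 0 0 0 0;0 0 0 0 0 0;0 0 0 0 0 0;0 0 0 0 0 0;0 0 0 0 0 0;0 0 0 0 0 0;0 0 0 0 0 0;0 0 0 0 0 0' 1
python3 -m creep '0 0 0.05 0 0 0;0 0 0.1 0 0 0;0 0 0.17 0 0 0;0 0 0.25 0 0 0;0 0 0.25 0 0 0'
python3 - <<'E'
from h import *
plan(wor([-.0515,.151,.2]),CY)
E
```

```text
t: 4.63
tool_pos: [0.4827, -0.1416, 0.0942]
tcp_rot: [-2.355, 2.076, 0.001]
force: [3.2, 6.9, -2.8]
gripper_width: 0.0132
t: 5.38
tool_pos: [0.4817, -0.1427, 0.0943]
tcp_rot: [2.357, -2.077, 0.0]
force: [-0.5, 0.1, 0.7]
gripper_width: 0.0711
t: 5.8
tool_pos: [0.4865, -0.1442, 0.228]
tcp_rot: [-2.353, 2.074, -0.021]
force: [1.2, -1.4, 0.8]
gripper_width: 0.0882
tcp [ 0.4865 -0.1442  0.228 ] cad [-0.1472 -0.1584  0.228 ] shift norm [ 0.1125  0.6379 -0.0561]
turn norm [-0.0134  0.0047  1.9996] deg [ -1.2   0.4 180. ]
turn norm [ 0.003   0.0085 -0.0003] deg [ 0.3  0.8 -0. ]
```

```bash

python3 -m creep '0 0.08 0 0 0 0;0 0.16 0 0 0 0;0 0.24 0 0 0 0;0 0.32 0 0 0 0;0 0.4 0 0 0 0;0 0.48 0 0 0 0;0 0.56 0 0 0 0;0.03 0.63 0 0 0 0;0.06 0.636 0 0 0 0;0.08 0.636 0 0 0 0;0.1 0.636 0 0 0 0;0.1 0.636 0 0 0 0'
python3 - <<'E'
from h import *
s=snap('wrist','w3.png'); C=cad(pts(s)); c=s['color'].astype(int)
g=(c[...,1]>c[...,0]+20)&(c[...,1]>c[...,2]+5)&(C[...,2]>.09)&(C[...,2]<.13)
n,l,st,_=cv2.connectedComponentsWithStats(g.astype(np.uint8)); k=1+st[1:,4].argmax(); print(st[k]); 
q=C[l==k]; t=q[q[:,2]>.114]; print('bar',np.percentile(t,[2,50,98],0).round(4))
st=q[q[:,0]>-.055]; print('stem',np.percentile(st,[3,50,97],0).round(4))
plan(wor([-.0515,.151,.094]),CY)
E
```

```text
t: 6.8
tool_pos: [0.5333, 0.1746, 0.2191]
tcp_rot: [2.356, -2.078, 0.001]
force: [0.6, -0.4, 0.4]
gripper_width: 0.0878
[ 268  131  101   98 3061]
bar [[-0.0819  0.1183  0.1153]
 [-0.0758  0.1544  0.1169]
 [-0.0703  0.1904  0.1182]]
stem [[-0.0534  0.1478  0.1107]
 [-0.0314  0.1543  0.112 ]
 [-0.0107  0.1608  0.1133]]
tcp [0.5323 0.1743 0.219 ] cad [-0.0618  0.1519  0.219 ] shift norm [ 0.0207  0.0009 -0.25  ]
turn norm [-6.0000e-04 -5.0000e-04 -1.9992e+00] deg [-1.000e-01 -0.000e+00 -1.799e+02]
turn norm [ 0.0003 -0.0004  0.0008] deg [ 0.  -0.   0.1]
```

View pics/w3.png

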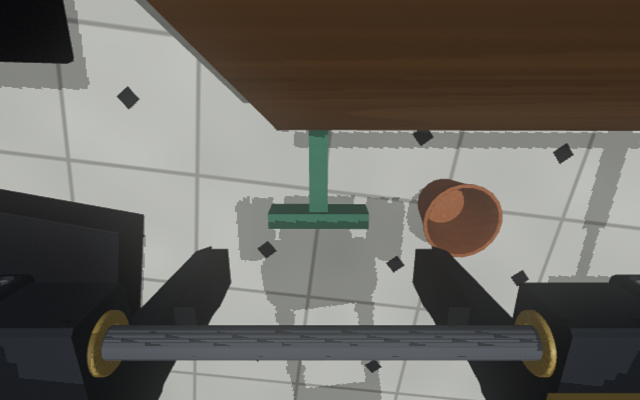

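```bash

python3 -m creep '0.02 0.005 0 0 0 0;0.02 0.005 -0.06 0 0 0;0.02 0.005 -0.12 0 0 0;0.02 0.005 -0.18 0 0 0;0.02 0.005 -0.22 0 0 0;0.02 0.005 -0.25 0 0 0;0.02 0.005 -0.25 0 0 0;0.02 0.005 -0.25 0 0 0'
python3 - <<'E'
from h import *
plan(wor([-.0515,.154,.094]))
E
python3 -m creep '0 0 0 0 0 0;0 0 0 0 0 0;0 0 0 0 0 0;0 0 0 0 0 0;0 0 0 0 0 0;0 0 0 0 0 0;0 0 0 0 0 0;0 0 0 0 0 0;0 0 0 0 0 0;0 0 0 0 0 0;0 0 0 0 0 0;0 0 0 0 0 0' -1 30
```

```text
t: 7.52
tool_pos: [0.5412, 0.1769, 0.0935]
tcp_rot: [2.354, -2.077, -0.002]
force: [0.1, -0.2, -0.1]
gripper_width: 0.0875
tcp [0.5412 0.1769 0.0935] cad [-0.0528  0.1534  0.0935] shift norm [0.0024 0.0015 0.0009]
t: 8.52
tool_pos: [0.5417, 0.1781, 0.0942]
tcp_rot: [-2.357, 2.077, 0.001]
force: [0.2, 1.1, 0.2]
gripper_width: 0.0131
```

```bash

python3 -m creep '-0.02 -0.0025 0 0 0 0;-0.045 -0.0057 0 0 0 0;-0.07 -0.0088 0 0 0 0;-0.095 -0.012 0 0 0 0;-0.12 -0.0151 0 0 0 0;-0.145 -0.0183 0 0 0 0;-0.17 -0.0214 0 0 0 0;-0.185 -0.0233 0 0 0 0;-0.192 -0.0242 0 0 0 0;-0.2 -0.0252 0 0 0 0;-0.204 -0.0257 0 0 0 0;-0.204 -0.0257 0 0 0 0'
python3 - <<'E'
from h import *
plan(wor([-.0515,.154,.094]))
E
```

```text
t: 9.52
tool_pos: [0.4433, 0.1659, 0.0944]
tcp_rot: [-2.351, 2.072, -0.009]
force: [15.0, 6.2, -16.8]
gripper_width: 0.0134
tcp [0.4433 0.1659 0.0944] cad [-0.1512  0.1547  0.0944] shift norm [ 0.198   0.0235 -0.0008]
```

```bash

python3 -m creep '0.008 0.001 0 0 0 0;0.008 0.001 0 0 0 0'
python3 -m creep '0 0 0 0 0 0;0 0 0 0 0 0;0 0 0 0 0 0;0 0 0 0 0 0;0 0 0 0 0 0;0 0 0 0 0 0;0 0 0 0 0 0;0 0 0 0 0 0;0 0 0 0 0 0' 1
python3 -m creep '0 0 0.05 0 0 0;0 0 0.1 0 0 0;0 0 0.17 0 0 0;0 0 0.25 0 0 0;0 0 0.33 0 0 0;0 0 0.41 0 0 0;0 0 0.49 0 0 0;0 0 0.57 0 0 0;0 0 0.6 0 0 0;0 0 0.6 0 0 0'
python3 - <<'E'
from h import *
s=snap('scene','s4.png'); C=cad(pts(s)); c=s['color'].astype(int)
im=cv2.imread('pics/s4.png')[130:330,200:400]; cv2.imwrite('pics/z4.png',cv2.resize(im,(600,600),interpolation=cv2.INTER_CUBIC))
x,y,z=C[...,0],C[...,1],C[...,2]
g=(c[...,1]>c[...,0]+20)&(c[...,1]>c[...,2]+5)&(z>.112)&(z<.122)&(x<-.12)&(x>-.22)
for m in (g&(y<-.1)&(y>-.21),g&(y>.1)&(y<.21)): print(m.sum(),np.percentile(C[m],[3,50,97],0).round(3) if m.sum() else '')
e=(z>.29)&(z<.33)&(x<.075)&(x>-.05)&(abs(y)<.2)&(c.min(-1)>120)
print(np.median(C[e],0))
plan(wor([.078,0,.42]),CX)
print(manip.observe()['q'])
E
```

```text
t: 9.68
tool_pos: [0.4439, 0.166, 0.0942]
tcp_rot: [-2.356, 2.077, 0.001]
force: [2.6, 5.0, -4.0]
gripper_width: 0.0134
t: 10.43
tool_pos: [0.4437, 0.1656, 0.0943]
tcp_rot: [2.357, -2.077, 0.0]
force: [-0.3, 0.2, -0.1]
gripper_width: 0.0713
t: 11.27
tool_pos: [0.4457, 0.1662, 0.4003]
tcp_rot: [-2.35, 2.071, -0.008]
force: [0.8, -1.1, 0.6]
gripper_width: 0.088
108 [[-0.181 -0.191  0.112]
 [-0.172 -0.156  0.116]
 [-0.124 -0.122  0.12 ]]
71 [[-0.181  0.118  0.112]
 [-0.172  0.151  0.116]
 [-0.126  0.184  0.12 ]]
[ 0.04208028 -0.01847109  0.30991691]
tcp [0.4447 0.1659 0.3968] cad [-0.1498  0.1545  0.3968] shift norm [ 0.4907 -0.2495  0.0463]
turn norm [-0.0032  0.0017  0.9997] deg [-0.3  0.2 90. ]
turn norm [ 0.0017  0.0032 -1.0003] deg [  0.2   0.3 -90. ]
[ 3.04481826e-01 -1.83280601e-01  1.79774687e+00 -1.45928655e-05
  1.52195880e+00  1.74935523e+00]
```

View pics/z4.png

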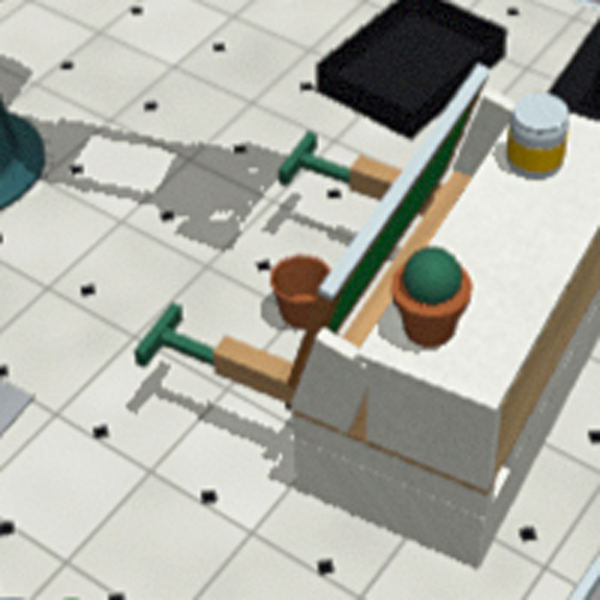

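Both supports are out equally (cross bars at about -176 mm) and the flap is still up. Next: shut the fingers, turn 90°, and go above the gap behind the flap.

```bash
python3 - <<'E'
from h import *
plan(wor([.087,-.017,.40]),CX)
E
python3 -m creep '0.05 -0.03 0.02 0 0 0.08;0.1 -0.06 0.03 0 0 0.16;0.15 -0.08 0.03 0 0 0.24;0.2 -0.11 0.03 0 0 0.32;0.25 -0.14 0.03 0 0 0.4;0.3 -0.17 0.03 0 0 0.48;0.35 -0.2 0.03 0 0 0.56;0.4 -0.23 0.03 0 0 0.64;0.44 -0.25 0.03 0 0 0.72;0.48 -0.27 0.03 0 0 0.8;0.51 -0.28 0.03 0 0 0.88;0.51 -0.28 0.03 0 0 0.95' -1 30
python3 - <<'E'
from h import *
plan(wor([.087,-.017,.40]),CX)
E
```

```text
tcp [0.4447 0.1659 0.3968] cad [-0.1498  0.1545  0.3968] shift norm [ 0.5128 -0.281   0.0063]
turn norm [-0.0032  0.0017  0.9997] deg [-0.3  0.2 90. ]
turn norm [ 0.0017  0.0032 -1.0003] deg [  0.2   0.3 -90. ]
t: 12.32
tool_pos: [0.7001, 0.0239, 0.4036]
tcp_rot: [3.14, 0.081, -0.01]
force: [-1.0, 0.0, -0.4]
gripper_width: 0.0103
tcp [0.7001 0.0239 0.4036] cad [ 0.0857 -0.0183  0.4036] shift norm [ 0.0022  0.0029 -0.0073]
turn norm [ 0.0005 -0.004   0.0469] deg [ 0.  -0.4  4.2]
turn norm [-6.1000e-03 -8.0000e-04 -1.9531e+00] deg [-6.000e-01 -1.000e-01 -1.758e+02]
```

```bash

python3 -m creep '0.004 0.003 0 0 0 0.047;0.004 0.003 -0.04 0 0 0.047;0.004 0.003 -0.08 0 0 0.047;0.004 0.003 -0.12 0 0 0.047;0.004 0.003 -0.16 0 0 0.047;0.004 0.003 -0.16 0 0 0.047;0.004 0.003 -0.16 0 0 0.047'
python3 - <<'E'
from h import *
s=snap('scene','s5.png')
im=cv2.imread('pics/s5.png')[100:300,250:450]; cv2.imwrite('pics/z5.png',cv2.resize(im,(600,600),interpolation=cv2.INTER_CUBIC))
plan(wor([.087,-.017,.298]),CX)
print(manip.observe()['force'],manip.observe()['gripper_width'])
E
```

```text
t: 12.9
tool_pos: [0.6989, 0.027, 0.3247]
tcp_rot: [-3.135, -0.19, 0.012]
force: [0.0, 0.7, 1.3]
gripper_width: 0.0006
tcp [0.7    0.0271 0.3273] cad [ 0.086  -0.0152  0.3273] shift norm [ 0.0024 -0.0034 -0.0586]
turn norm [ 0.     -0.0023  0.0027] deg [ 0.  -0.2  0.2]
turn norm [-0.0036 -0.     -1.9973] deg [  -0.3   -0.  -179.8]
[-0.55454434 -0.01087238 -0.26416676] 0.00031686373196712045
```

View pics/z5.png

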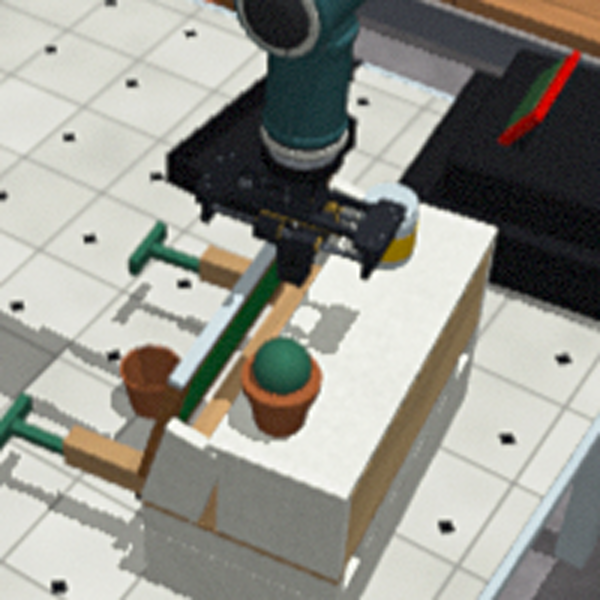

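The shut fingers are just behind the flap's edge, clear of the cactus and tin. Lower to working height and work out the arc.

```bash

python3 -m creep '0 0 -0.03 0 0 0;0 0 -0.058 0 0 0;0 0 -0.058 0 0 0;0 0 -0.058 0 0 0'
cat >> h.py <<'E'
def arc(phis,h=.0175,r=.150,press=0,y=-.016):
    p=manip.observe()['tool_pos']; print('now cad',cad(p).round(4))
    for f in phis:
        r_=r
        c=np.array([-r_*np.sin(f)+.007*np.cos(f)+h, y, .140+r_*np.cos(f)+.007*np.sin(f)+.008])
        c[2]-=press
        print('phi %.2f'%f,c.round(4),((wor(c)-p)/.5).round(3))
E
python3 - <<'E'
from h import *
print(manip.observe()['force'])
arc([-.1,0,.1,.2,.3,.4,.5])
E
```

```text
t: 13.28
tool_pos: [0.7002, 0.0271, 0.2994]
tcp_rot: [-3.136, -0.19, 0.003]
force: [0.9, 0.5, 0.2]
gripper_width: 0.0003
[0.85415841 0.49794958 0.20581504]
now cad [ 0.0863 -0.0152  0.2994]
phi -0.10 [ 0.0394 -0.016   0.2966] [-0.093 -0.013 -0.006]
phi 0.00 [ 0.0245 -0.016   0.298 ] [-0.122 -0.017 -0.003]
phi 0.10 [ 0.0095 -0.016   0.2979] [-0.152 -0.021 -0.003]
phi 0.20 [-0.0054 -0.016   0.2964] [-0.182 -0.025 -0.006]
phi 0.30 [-0.0201 -0.016   0.2934] [-0.211 -0.028 -0.012]
phi 0.40 [-0.0345 -0.016   0.2889] [-0.239 -0.032 -0.021]
phi 0.50 [-0.0483 -0.016   0.283 ] [-0.267 -0.035 -0.033]
```

```bash

python3 -m creep '-0.02 -0.003 0 0 0 0;-0.04 -0.005 0 0 0 0;-0.06 -0.008 0 0 0 0;-0.08 -0.011 -0.003 0 0 0;-0.1 -0.014 -0.003 0 0 0;-0.122 -0.017 -0.003 0 0 0;-0.137 -0.019 -0.003 0 0 0;-0.152 -0.021 -0.003 0 0 0;-0.167 -0.023 -0.005 0 0 0;-0.182 -0.025 -0.006 0 0 0;-0.182 -0.025 -0.006 0 0 0'
python3 - <<'E'
from h import *
print(manip.observe()['force'])
s=snap('scene','s6.png'); C=cad(pts(s)); c=s['color'].astype(int)
im=cv2.imread('pics/s6.png')[100:300,220:420]; cv2.imwrite('pics/z6.png',cv2.resize(im,(600,600),interpolation=cv2.INTER_CUBIC))
x,y,z=C[...,0],C[...,1],C[...,2]
e=(z>.28)&(z<.335)&(x<.075)&(x>-.1)&(y>-.175)&(y<-.08)&(c.min(-1)>120)
print(e.sum(),np.median(C[e],0))
arc([.2,.3,.4,.5,.6,.7])
E
```

```text
t: 14.2
tool_pos: [0.608, 0.0143, 0.2972]
tcp_rot: [3.136, 0.19, -0.003]
force: [1.4, 1.0, 0.9]
gripper_width: 0.0003
[1.40232677 0.99146958 0.87871747]
149 [-0.03063281 -0.12848751  0.3119724 ]
now cad [-0.0067 -0.0163  0.2966]
phi 0.20 [-0.0054 -0.016   0.2964] [ 0.002  0.001 -0.   ]
phi 0.30 [-0.0201 -0.016   0.2934] [-0.027 -0.003 -0.006]
phi 0.40 [-0.0345 -0.016   0.2889] [-0.055 -0.006 -0.015]
phi 0.50 [-0.0483 -0.016   0.283 ] [-0.083 -0.01  -0.027]
phi 0.60 [-0.0614 -0.016   0.2758] [-0.109 -0.013 -0.042]
phi 0.70 [-0.0738 -0.016   0.2672] [-0.133 -0.016 -0.059]
```

View pics/z6.png

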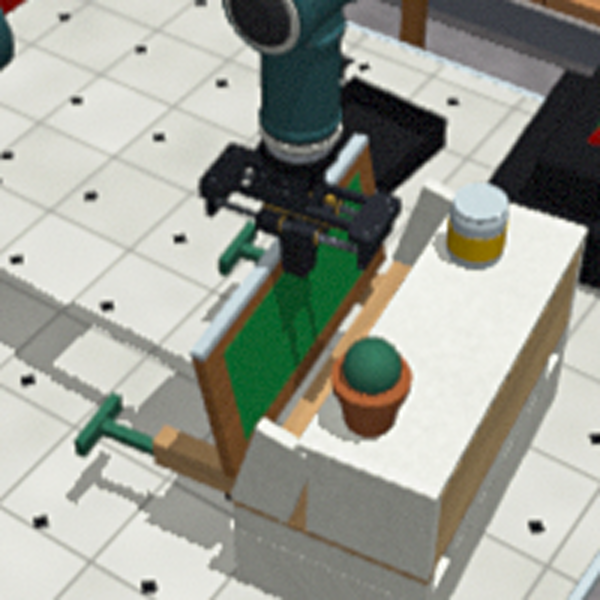

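The flap follows as modelled (φ≈0.18). Continue along the arc.

```bash

python3 -m creep '-0.013 -0.001 -0.003 0 0 0;-0.027 -0.003 -0.006 0 0 0;-0.041 -0.005 -0.01 0 0 0;-0.055 -0.006 -0.015 0 0 0;-0.069 -0.008 -0.021 0 0 0;-0.083 -0.01 -0.027 0 0 0;-0.096 -0.011 -0.034 0 0 0;-0.109 -0.013 -0.042 0 0 0;-0.121 -0.015 -0.05 0 0 0;-0.133 -0.016 -0.059 0 0 0;-0.133 -0.016 -0.059 0 0 0'
python3 - <<'E'
from h import *
print(manip.observe()['force'])
arc([.7,.8,.9,1.,1.1,1.2,1.3,1.4,1.5,1.57])
E
```

```text
t: 15.17
tool_pos: [0.541, 0.0064, 0.266]
tcp_rot: [-3.136, -0.19, 0.006]
force: [-0.4, 0.1, 0.3]
gripper_width: 0.0006
[-0.39573591  0.08967925  0.33145883]
now cad [-0.0743 -0.0158  0.266 ]
phi 0.70 [-0.0738 -0.016   0.2672] [ 0.001 -0.     0.002]
phi 0.80 [-0.0852 -0.016   0.2575] [-0.022 -0.003 -0.017]
phi 0.90 [-0.0956 -0.016   0.2467] [-0.042 -0.006 -0.039]
phi 1.00 [-0.1049 -0.016   0.2349] [-0.061 -0.008 -0.062]
phi 1.10 [-0.113  -0.016   0.2223] [-0.077 -0.01  -0.088]
phi 1.20 [-0.1198 -0.016   0.2089] [-0.09  -0.012 -0.114]
phi 1.30 [-0.1252 -0.016   0.1949] [-0.101 -0.013 -0.142]
phi 1.40 [-0.1291 -0.016   0.1804] [-0.109 -0.014 -0.171]
phi 1.50 [-0.1316 -0.016   0.1656] [-0.114 -0.015 -0.201]
phi 1.57 [-0.1325 -0.016   0.1551] [-0.115 -0.015 -0.222]
```

```bash

python3 -m creep '-0.011 -0.001 -0.008 0 0 0;-0.022 -0.003 -0.017 0 0 0;-0.032 -0.004 -0.028 0 0 0;-0.042 -0.006 -0.039 0 0 0;-0.052 -0.007 -0.05 0 0 0;-0.061 -0.008 -0.062 0 0 0;-0.069 -0.009 -0.075 0 0 0;-0.077 -0.01 -0.088 0 0 0;-0.084 -0.011 -0.101 0 0 0;-0.09 -0.012 -0.114 0 0 0;-0.096 -0.013 -0.128 0 0 0;-0.101 -0.013 -0.142 0 0 0'
python3 - <<'E'
from h import *
print(manip.observe()['force'])
s=snap('scene','s7.png')
im=cv2.imread('pics/s7.png')[100:300,200:400]; cv2.imwrite('pics/z7.png',cv2.resize(im,(600,600),interpolation=cv2.INTER_CUBIC))
arc([1.3,1.4,1.5,1.57,1.6])
E
```

```text
t: 16.17
tool_pos: [0.4922, -0.0001, 0.1959]
tcp_rot: [3.136, 0.19, -0.001]
force: [0.3, -0.4, 2.0]
gripper_width: 0.0004
[ 0.30316688 -0.40662504  1.98174388]
now cad [-0.1246 -0.016   0.1943]
phi 1.30 [-0.1252 -0.016   0.1949] [-0.001 -0.     0.001]
phi 1.40 [-0.1291 -0.016   0.1804] [-0.009 -0.001 -0.028]
phi 1.50 [-0.1316 -0.016   0.1656] [-0.014 -0.002 -0.057]
phi 1.57 [-0.1325 -0.016   0.1551] [-0.016 -0.002 -0.078]
phi 1.60 [-0.1326 -0.016   0.1506] [-0.016 -0.002 -0.087]
```

View pics/z7.png

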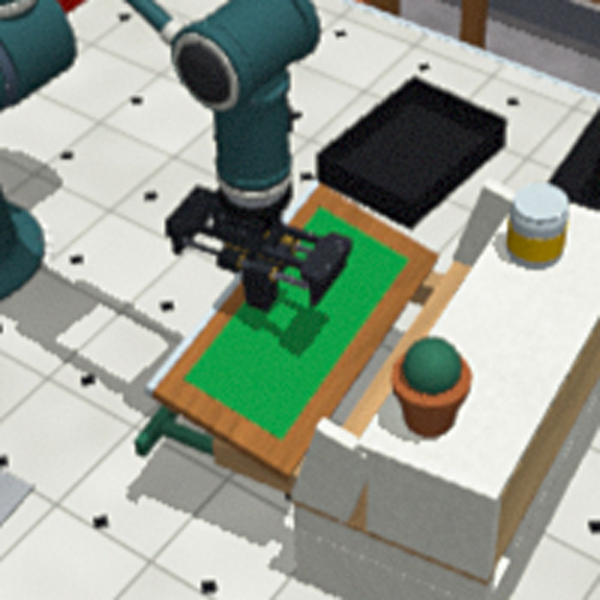

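The flap is tracking the fingers and nearly down. Now the last, slow press.

```bash

python3 -m creep '-0.005 -0.001 -0.014 0 0 0;-0.009 -0.001 -0.028 0 0 0;-0.012 -0.001 -0.043 0 0 0;-0.014 -0.002 -0.057 0 0 0;-0.016 -0.002 -0.068 0 0 0;-0.016 -0.002 -0.074 0 0 0;-0.016 -0.002 -0.079 0 0 0;-0.016 -0.002 -0.082 0 0 0;-0.016 -0.002 -0.082 0 0 0'
python3 - <<'E'
from h import *
print(manip.observe()['force']); arc([1.57])
E
```

```text
t: 16.97
tool_pos: [0.4844, -0.0009, 0.1552]
tcp_rot: [-3.136, -0.19, 0.002]
force: [0.1, -0.7, 0.4]
gripper_width: 0.0004
[ 0.05938264 -0.68359184  0.38492683]
now cad [-0.1313 -0.0159  0.1552]
phi 1.57 [-0.1325 -0.016   0.1551] [-0.002 -0.    -0.   ]
```

```bash

python3 -m creep '0 0 -0.004 0 0 0;0 0 -0.008 0 0 0;0 0 -0.008 0 0 0;0 0 -0.008 0 0 0'
python3 - <<'E'
from h import *
print(manip.observe()['force']); arc([1.57])
s=snap('scene','s8.png'); C=cad(pts(s)); c=s['color'].astype(int)
g=(c[...,1]>c[...,0]+40)&(abs(C[...,1])<.16)&(C[...,0]<-.02)&(C[...,0]>-.16)&(C[...,2]>.12)&(C[...,2]<.17)&(c[...,1]>c[...,2]+30)
q=C[g]; A=np.c_[q[:,0],np.ones(len(q))]; print(len(q),np.linalg.lstsq(A,q[:,2],rcond=None)[0],np.median(q,0))
E
```

```text
t: 17.3
tool_pos: [0.4848, -0.0008, 0.1544]
tcp_rot: [-3.136, -0.19, 0.0]
force: [-8.8, 0.4, 16.0]
gripper_width: 0.0001
[-8.77332956  0.36126753 15.98633177]
now cad [-0.1309 -0.0159  0.1544]
phi 1.57 [-0.1325 -0.016   0.1551] [-0.003 -0.001  0.001]
1927 [0.01270841 0.14841361] [-0.07853905 -0.0402219   0.14735228]
```

It's firmly on the supports: 16 N with no motion, and the surface is level at 147 mm. Retreat upwards.

```bash

python3 -m creep '0 0 0.01 0 0 0;0 0 0.04 0 0 0;0 0 0.1 0 0 0;0 0 0.18 0 0 0;0 0 0.26 0 0 0;0 0 0.34 0 0 0;0 0 0.4 0 0 0;0 0 0.4 0 0 0;0 0 0.4 0 0 0;0 0 0.4 0 0 0'
python3 - <<'E'
from h import *
print(manip.observe()['force'])
s=snap('scene','s9.png'); C=cad(pts(s)); c=s['color'].astype(int)
x,y,z=C[...,0],C[...,1],C[...,2]
g=(c[...,1]>c[...,0]+40)&(abs(y)<.16)&(x<-.02)&(x>-.16)&(z>.12)&(z<.17)&(c[...,1]>c[...,2]+30)
q=C[g]; A=np.c_[q[:,0],np.ones(len(q))]; print(len(q),np.linalg.lstsq(A,q[:,2],rcond=None)[0],np.median(q,0))
s0=dict(np.load('pics/scene0.npz')); C0=cad(pts(s0)); c0=s0['color'].astype(int)
for n,CC in (('0',C0),('9',C)):
    for sg in(-1,1):
        m=(CC[...,2]>.28)&(CC[...,0]>.08)&(CC[...,0]<.23)&(CC[...,1]*sg>0.02)&(CC[...,1]*sg<.2); print(n,np.median(CC[m],0).round(3))
g=(c[...,1]>c[...,0]+20)&(c[...,1]>c[...,2]+5)&(z>.11)&(z<.122)&(x<-.15)&(x>-.22)
for m in (g&(y<-.1)&(y>-.21),g&(y>.1)&(y<.21)): print(m.sum(),np.percentile(C[m],[3,50,97],0).round(3) if m.sum() else '')
E
```

```text
t: 18.18
tool_pos: [0.4845, -0.0009, 0.351]
tcp_rot: [-3.136, -0.19, 0.001]
force: [0.2, 0.2, 0.5]
gripper_width: 0.0006
[0.23524028 0.19050911 0.45424945]
2377 [0.00913556 0.1482534 ] [-0.08901138 -0.01207097  0.14742871]
0 [ 0.138 -0.159  0.33 ]
0 [0.137 0.094 0.326]
9 [ 0.137 -0.159  0.33 ]
9 [0.136 0.095 0.326]
26 [[-0.182 -0.192  0.111]
 [-0.175 -0.185  0.116]
 [-0.169 -0.174  0.121]]
0
```

View pics/s9.png

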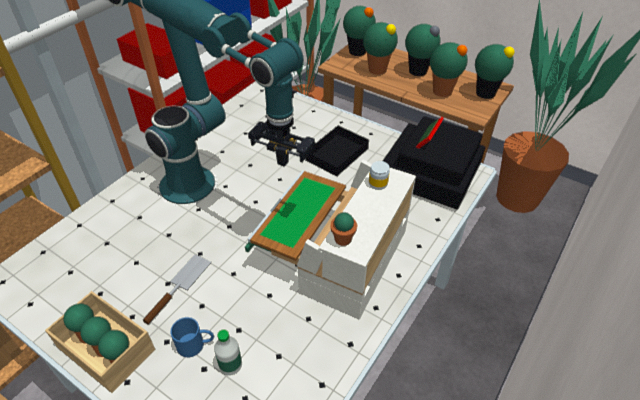

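The flap (about (298,212)) lies level, the bystanders are unmoved, and the gripper (about (283,150)) is well clear.

```bash
python3 -c "
from cell import manip
print(manip.hand_in())"
```

```text
the job is handed in; nothing more can be done
None
```

I set up the packing shelf and handed the job in at about 18 s. No verdict is reported.

**What I did:** I pulled each support out by gripping its T-pull's stem until it stopped moving and the force rose. Then I pushed the flap over from behind with closed fingers, lowered it along its arc onto the supports and backed the arm away upwards.

**Last checks:**
- **Supports:** both cross bars were at about -176 mm, which is fully out, before I moved the flap. Afterwards the right one still read -175 mm. The left one was hidden under the flap, so I could not measure it again, but the flap lying level agrees with it being out.
- **Flap:** it lies at 147 mm on top with a slope of about 0.01 rad. A final press gave 16 N with almost no movement, so it is resting on the supports.
- **Bystanders:** the cactus and tin moved by no more than about 1 mm. The trowel, bottle, mug and tray look unmoved in the last picture. The clay pot was hidden under the flap, and I last saw it in place before lowering the flap.
- **Robot:** the gripper is about 20 cm above the flap and its force reading is near zero.

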